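Load the wood moisture tester

TASK

Test the thick wooden offcut for moisture: press the release button on the tester so that its tray springs out, lay the offcut flat in the tray, and push the tray home until it clicks and stays shut. Leave the sanding block and the thin wooden blank where they are.

Things in the scene. Friction and masses are not known exactly. Their poses are not given: they have to be found in the camera images.
- tester: Wood moisture tester: low grey housing fixed to the bench, 150 (x) x 196 (y) x 68 high mm, dark display on its roof (no control). Origin: centre of its underside; +x from front to back, +y to the left seen from the front, z up. A tray with a black front panel slides out of the front towards -x; a round steel release button stands on the roof near the front right corner.
- tray (a joint): m the tray is out: 0 shut and latched (cannot be pulled), 0.090 fully out, -0.008 at the rigid end stop when pushed in. Once released, a spring (4.5 N shut, 1.8 N out) drives it out in about 1 s and holds it. To shut it, push the front panel to the tester's +x past 0 (up to about 10 N near the end), best 4 mm past: the latch snaps in at 0; short of that it springs out again.
- tray_front (a point): Where to push: middle of the outer face of the aluminium push bar across the tray's black front panel; the bar is 110 (y) x 14 (z) mm, stands 17 mm proud of the panel, and this point is 32 mm above the bench. The panel is 140 wide, 11 to 54 mm above the bench. Shut, this point lies 103 mm in front of the tester's origin (28 mm in front of its housing) and 20 mm to its left. Moves with the tray.
- tray_floor (a point): Centre of the tray's inner floor, 16 mm above the bench. Inside 89 (x) x 124 (y) mm; side and rear walls rise 12 mm above this floor, the front panel 38 mm. The housing's mouth is 40 mm high above this floor, so the offcut goes in only lying flat. Fully out, the inside is clear of the housing. Moves with the tray, axes parallel to the tester's.
- button_top (a point): Centre of the top of the round steel release button, 24 mm across, 80 mm above the bench (12 mm above the roof), 42 mm in front of and 70 mm to the right of the tester's origin. Pressed straight down.
- release (a joint): How far the release button is pressed, in m: 0 up, 0.007 fully down. It springs back; it takes 2 N to start and about 5 N fully down, and frees the tray at 0.003 to 0.005.
- offcut_centre (a point): Centre of the offcut, a plain dark reddish-brown wooden block 45 (x) x 90 (y) x 30 (z) mm, about 70 g, lying flat, 15 mm above the bench; x is its short side, y its long side. It goes into the tray with its long side along the tester's y.
- sanding_block: Cork-topped sanding block, 65 (x) x 112 (y) x 36 high mm, loose on the bench; origin at the centre of its underside. To be left alone.
- thin_blank: Thin pale wooden blank, 50 (x) x 100 (y) x 5 high mm, loose on the bench; origin at the centre of its underside. To be left alone.
Not all that is in view belongs to the job. Leave any turquoise or yellow look-alike of the part that bears offcut_centre alone.

How it is judged (in metres and radians):
On the way, in this order (a step that is already met when the one before it is completed fails the run):
1. the released tray has sprung out (value of joint tray above 0.08 m), for 0.1 s.
2. the offcut lies flat in the open tray, let go (value of joint tray above 0.07 m and x of offcut_centre in the frame of tray_floor between -0.035 and 0.035 m and y of offcut_centre in the frame of tray_floor between -0.045 and 0.045 m and z of offcut_centre in the frame of tray_floor between 0.011 and 0.019 m and angle between the z axis of offcut_centre and the z axis of tester, either way round below 0.1 rad and contact force between the fingers and offcut below 0.1 N), for 0.1 s.
At the end, for the whole second after the job is handed in: The tray is shut and held by its latch (less than 3 mm out, with nothing pushing it), the button is up (less than 2 mm down), and the offcut lies at rest flat (within 0.1 rad) on the tray's floor between its walls (centre within 35 mm in x, 45 mm in y and 11 to 19 mm above the floor) (value of joint tray below 0.003 m and value of joint release below 0.002 m and x of offcut_centre in the frame of tray_floor between -0.035 and 0.035 m and y of offcut_centre in the frame of tray_floor between -0.045 and 0.045 m and z of offcut_centre in the frame of tray_floor between 0.011 and 0.019 m and angle between the z axis of offcut_centre and the z axis of tester, either way round below 0.1 rad and linear speed of offcut below 0.02 m/s); the robot touches nothing.
It fails at once if the sanding block is moved by more than 30 mm (distance of sanding_block from where it was at the start of the episode above 0.03 m).
It fails at once if the thin blank is moved by more than 30 mm (distance of thin_blank from where it was at the start of the episode above 0.03 m).
It also fails if it takes over 61 s, if anything falls off the work surface, if the arm or the gripper's body presses on something with over 40 N, if the wrist force passes 120 N, or if a joint passes its speed limit or range.

ROBOT

A 6-joint arm with a two-finger parallel gripper is mounted at the origin on the work surface; the furniture and walls round the work are solid. World frame = base frame: x ahead of the robot, y to its left, z up, the work surface at z = 0. Lengths are in m, angles in degrees, forces in N, time in s.
With the tool pointing down it reaches from about 0.25 to 0.775 m from the base axis. Payload 8.9 kg.
Tool frame: the origin (TCP) lies midway between the tips of the shut fingers; the grasp point (between the pads) lies 19 mm behind it; z points along the fingers, x is the direction in which the jaws open and shut, and the axes are right-handed (so a half turn about z gives the same grasp; the last joint's range is limited). The gripper opens to 85 mm and grips with 20 to 120 N. Pads are 22 mm wide; open, the fingers measure 114 mm over their backs; the gripper's body (76 mm by 85 mm) begins 54 mm behind the grasp point. The pads swing forward as they close: fully open they stand 13 mm farther back than shut.
Start: joints at [59.914, 16.656, -8.789, 64.555, 0, 82.019], TCP at [0.198, 0.486, 0.231] pointing down, gripper open.
Joint ranges: [-144.48, 144.48], [-52.06, 99.96], [-74.48, 78.29], [-112.23, 115.85], [-86.99, 84.42], [-180, 180]. Speed limits (degrees/s): [127.2, 127.2, 159.86, 180, 180, 180].

INTERFACE

Orientations are given as a 3x3 rotation matrix whose columns are the frame's x, y, z axes.
In Python, from station import robot gives the robot as it stands.
- The arm moves only by the tool carry_out, never from a script. Its argument "deltas" is a list of rows, each a list of 7 numbers: the shift along the tool's x, y, z in m, then the turn, a rotation vector about the tool's x, y, z in rad, then the opening, from 0 (shut) to 1 (fully open). A call has 1 to 5 rows; each row shifts and turns the commanded pose from where the row before left it, along the tool's axes as they then stand; what a row does not reach is not made up. A row lasts 1/8 s, in which the tool goes at most 62.5 mm and 10.7 degrees, less where a joint would pass 70% of its speed; a pose out of reach is approached as far as the arm can. A call is refused whole if a number of a shift passes 0.0625 or a number of a turn 0.188, either way. A call with a gripper value outside its range is refused whole. The fingers move at their own pace and stop on an object; the grip force is fixed at half the most. Time passes only in rows, so rows that do not move let the fingers close. It gives the time, the measured TCP pose, the force and the opening at its end, in the units of the state.
- robot.sense(): the state, without advancing time (a new reading comes with each control period).
- robot.capture(name): name is "scene" or "side" or "wrist"; returns a dict with "pixels" (384x512x3 uint8, blue, green, red), "K" (3x3 intrinsics, pixels), "extrinsics" (4x4, takes a point from world to camera coordinates). Camera axes: x right, y up, looking along -z (the intrinsics and any distortion apply to the point x, -y, -z); pixel columns grow to the right and rows downward; lengths in m; the calibration is good to about 2 mm. The wrist camera is an equidistant fisheye: a pixel r from the principal point sees the ray r / f radians off the axis. A picture is of the moment at which its call begins. There is no depth.
- robot.close_job(): hands the job in, once; it reports no verdict.
Trained networks look in a picture, given as the dict that the camera call returned (one of the last four; its "shot" number tells which), for a name from the list of things; names that differ only in an ending like _2 or _b are one class to them, and where a whole thing is asked for, a point or a joint stands for the part that bears it (a point fixed in the world has none). Each returns a list of dicts, best first, with "score" (0 to 1); they miss things now and then, are a little off and sometimes report something else, mostly with a low value. They report only what shows in the picture. A call takes as long as a camera call. They do not tell look-alikes from the thing itself.
- robot.masks_of(picture, thing): "region" (384x512 bool, what is visible of it) and "bbox" ([left, top, right, bottom] in pixels, round what is visible of it).
- robot.place_of(picture, thing): "at" ([row, column] in pixels: a listed point, or the origin of a listed thing).
The state is a dict: "t": time; "joints": joint angles; "joint_velocities": joint speeds; "tau": joint torques, N m; "tool_pos": TCP position; "tcp_rot": TCP orientation; "contact_force": force on the tool from outside, world axes, zero at the start; "wrist_torque": the same for the moment, N m; "finger_gap": finger opening in m.
Only numpy, scipy, OpenCV 4.12 (cv2) and the standard library are available. Lean on these libraries where they do the work, as an engineer would, in place of code of your own. Each camera call takes 0.05 s, during which the arm holds its last target. There are 200 camera calls.

## Working session

There is one attempt and no reset: what is moved stays moved. The work goes in short steps, Python scripts to look and compute and a tool call to move; the robot and the scene stay as the last step left them, time stands still between calls to the robot, and variables do not carry over. Pictures are saved under pics/ and viewed, about 8 in all and at most 12, crops included, and the job is handed in when it is done.

Besides the shell and the picture viewer there is one more tool, called after "Call:" as a command line: name --pt "numbers of a row" for each row, then --argument value for the rest. carry_out: Moves the arm, as the interface text tells. Its arguments: {"type":"object","properties":{"deltas":{"type":"array","items":{"type":"array","items":{"type":"number"}}}},"required":["deltas"]}

```bash
mkdir -p pics
cat > h.py <<'E'
import numpy as np, cv2
from station import robot
def ray(p,rc):
    K=p["K"];E=np.array(p["extrinsics"]);r,c=rc
    d=np.array([(c-K[0][2])/K[0][0],-(r-K[1][2])/K[1][1],-1.0])
    R=E[:3,:3];o=-R.T@E[:3,3];return o,R.T@d
def at_z(p,rc,z):
    o,d=ray(p,rc);return o+d*(z-o[2])/d[2]
E
python3 - <<'E'
from h import *
a=robot.capture("scene");b=robot.capture("side")
cv2.imwrite("pics/1.png",np.vstack([a["pixels"],b["pixels"]])[:, :] if 0 else cv2.resize(np.hstack([a["pixels"],b["pixels"]]),(800,300),interpolation=cv2.INTER_AREA))
cv2.imwrite("pics/s.png",a["pixels"]);cv2.imwrite("pics/d.png",b["pixels"])
Z=dict(tester=0,tray_front=.032,tray_floor=.016,button_top=.08,offcut_centre=.015,sanding_block=0,thin_blank=0)
for n,p in(("scene",a),("side",b)):
    for t,z in Z.items():
        for r in robot.place_of(p,t)[:3]: print(n,t,np.round(r["at"]),round(r["score"],2),at_z(p,r["at"],z).round(3))
print(robot.sense())
E
```

```text
scene tester [180. 264.] 0.95 [0.649 0.04  0.   ]
scene tray_front [187. 244.] 0.77 [0.544 0.052 0.032]
scene tray_floor [177. 260.] 0.59 [0.636 0.047 0.016]
scene button_top [172. 275.] 0.37 [ 0.608 -0.021  0.08 ]
scene offcut_centre [238. 264.] 0.94 [ 0.399 -0.109  0.015]
scene offcut_centre [254. 310.] 0.84 [ 0.414 -0.241  0.015]
scene offcut_centre [214. 299.] 0.78 [ 0.54  -0.146  0.015]
scene sanding_block [226. 350.] 0.92 [ 0.589 -0.289  0.   ]
scene thin_blank [162. 198.] 0.52 [0.615 0.296 0.   ]
side tester [196. 299.] 0.56 [0.646 0.036 0.   ]
side tray_front [177. 264.] 0.64 [0.555 0.073 0.032]
side button_top [189. 284.] 0.58 [ 0.602 -0.027  0.08 ]
side offcut_centre [278. 197.] 0.85 [ 0.411 -0.253  0.015]
side offcut_centre [231. 201.] 0.69 [ 0.405 -0.111  0.015]
side offcut_centre [244. 254.] 0.67 [ 0.534 -0.149  0.015]
side sanding_block [303. 281.] 0.84 [ 0.595 -0.3    0.   ]
side thin_blank [136. 275.] 0.72 [0.584 0.301 0.   ]
{'t': 0.8, 'joints': array([ 5.99135310e+01,  1.66545892e+01, -8.78898539e+00,  6.45560698e+01,
       -3.75141705e-04,  8.20191128e+01]), 'joint_velocities': array([-0.01986796,  0.0493245 , -0.00355699, -0.01078388,  0.06521804,
       -0.09449895]), 'tau': array([-1.30474156e-03, -5.36977136e+01,  3.31633115e+01,  1.69476865e-03,
       -2.14068432e-04,  6.71740509e-06]), 'tool_pos': array([0.19755738, 0.48640576, 0.23131807]), 'tcp_rot': array([[ 3.76314526e-01,  9.26491974e-01,  8.77676039e-06],
       [ 9.26491974e-01, -3.76314526e-01,  2.08816017e-06],
       [ 5.23748606e-06,  7.34579305e-06, -1.00000000e+00]]), 'contact_force': array([-0.37159944, -1.0044785 , -0.67729349]), 'wrist_torque': array([-0.05299096, -0.02780207, -0.02645628]), 'finger_gap': 0.0856299161549038}
```

View pics/1.png

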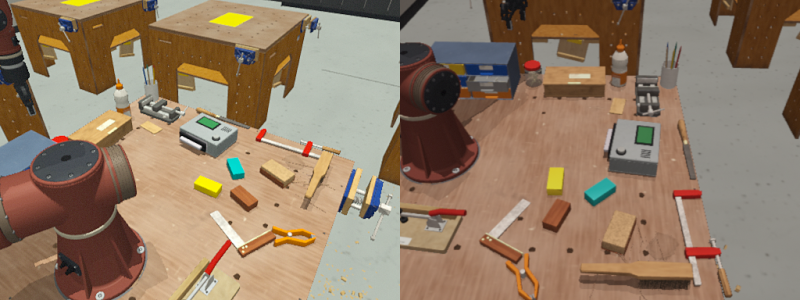

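The view shows the red-brown offcut at about (243,197) in the left panel, with yellow and turquoise look-alikes beside it. The tester is near the middle with its front facing the robot. Next I fit the box poses to the masks.

```bash
cat >> h.py <<'E'
def proj(p,X):
    K=np.array(p["K"]);E=np.array(p["extrinsics"]);c=X@E[:3,:3].T+E[:3,3]
    v=np.c_[c[:,0],-c[:,1],-c[:,2]]
    if p.get("wrist"):
        rr=np.hypot(v[:,0],v[:,1]);th=np.arctan2(rr,v[:,2]);k=th/np.maximum(rr,1e-9)
        return np.c_[K[0,0]*v[:,0]*k+K[0,2],K[1,1]*v[:,1]*k+K[1,2]]
    u=v@K.T;return u[:,:2]/u[:,2:]
def box(x,y,yaw,L,W,z0,z1):
    c,s=np.cos(yaw),np.sin(yaw)
    return np.array([[x+c*a-s*b,y+s*a+c*b,z] for a in(-L/2,L/2) for b in(-W/2,W/2) for z in(z0,z1)])
def fit(views,dims,x0):
    from scipy.optimize import minimize
    S=8
    def iou(q):
        t=0
        for p,m in views:
            h=cv2.convexHull((proj(p,box(*q,*dims))*S).astype(np.float32)).astype(np.int32)
            M=np.zeros(m.shape,np.uint8);cv2.fillConvexPoly(M,h,1,cv2.LINE_8,3)
            M=M>0;t+=(M&m).sum()/(M|m).sum()
        return -t/len(views)
    best=None
    for yw in x0[2]:
        r=minimize(iou,[x0[0],x0[1],yw],method="Nelder-Mead",options=dict(initial_simplex=np.array([[x0[0],x0[1],yw]]*4)+np.array([[0,0,0],[.01,0,0],[0,.01,0],[0,0,.2]])))
        if best is None or r.fun<best.fun: best=r
    return best.x,best.fun
E
python3 - <<'E'
from h import *
a=robot.capture("scene");b=robot.capture("side")
def pick(p,t,X):
    u=proj(p,np.array([X]))[0];ms=robot.masks_of(p,t)
    d=[np.hypot((m["bbox"][0]+m["bbox"][2])/2-u[0],(m["bbox"][1]+m["bbox"][3])/2-u[1]) for m in ms]
    i=int(np.argmin(d));m=ms[i];print(t,d[i].round(1),m["score"],m["bbox"]);return m["region"]
for t,X,dims,yw in(("offcut_centre",[.412,-.247,.015],(.045,.09,0,.03),np.arange(-1.5,1.6,.5)),("tester",[.647,.038,.034],(.15,.196,0,.068),np.arange(-.5,.6,.25)),("sanding_block",[.59,-.295,.018],(.065,.112,0,.036),np.arange(-1.5,1.6,.5)),("thin_blank",[.6,.3,0],(.05,.1,0,.005),np.arange(-1.5,1.6,.5))):
    va=pick(a,t,X);vb=pick(b,t,X)
    for vs in([(a,va),(b,vb)],[(a,va)],[(b,vb)]):
        q,f=fit(vs,dims,(X[0],X[1],yw));print(q.round(4),np.degrees(q[2]).round(1),round(f,3))
A=cv2.resize(a["pixels"][140:270,210:370],None,fx=2.5,fy=2.5,interpolation=cv2.INTER_CUBIC)
B=cv2.resize(b["pixels"][140:300,185:345],None,fx=2.5,fy=2.5,interpolation=cv2.INTER_CUBIC)[:400]
A=cv2.copyMakeBorder(A,0,400-A.shape[0],0,0,cv2.BORDER_CONSTANT)
cv2.imwrite("pics/2.png",np.hstack([A,B]))
E
```

```text
offcut_centre 1.3 0.7 [292.8, 237.0, 328.3, 271.7]
offcut_centre 2.5 0.97 [182.6, 256.5, 216.2, 298.8]
[ 0.4197 -0.2436 -0.3861] -22.1 -0.942
[ 0.4192 -0.2436 -0.3943] -22.6 -0.941
[ 0.4199 -0.2436 -0.3632] -20.8 -0.959
tester 1.9 0.56 [227.8, 144.3, 304.0, 202.0]
tester 2.8 0.98 [261.1, 151.9, 334.7, 223.8]
[ 0.6507  0.0379 -0.1391] -8.0 -0.916
[ 0.6555  0.0372 -0.062 ] -3.6 -0.932
[ 0.6509  0.0386 -0.136 ] -7.8 -0.903
sanding_block 2.8 0.78 [333.8, 206.4, 378.4, 239.1]
sanding_block 1.5 0.72 [256.3, 268.9, 303.8, 324.0]
[ 0.5954 -0.296  -0.3136] -18.0 -0.895
[ 0.5951 -0.2961 -0.3096] -17.7 -0.885
[ 0.5954 -0.2951 -0.2835] -16.2 -0.912
thin_blank 0.8 0.56 [182.4, 153.3, 205.9, 174.2]
thin_blank 2.6 0.67 [266.7, 125.3, 288.4, 146.2]
[ 0.5968  0.3061 -0.206 ] -11.8 -0.891
[ 0.5984  0.308  -0.2569] -14.7 -0.914
[ 0.5957  0.305  -0.1687] -9.7 -0.923
```

View pics/2.png

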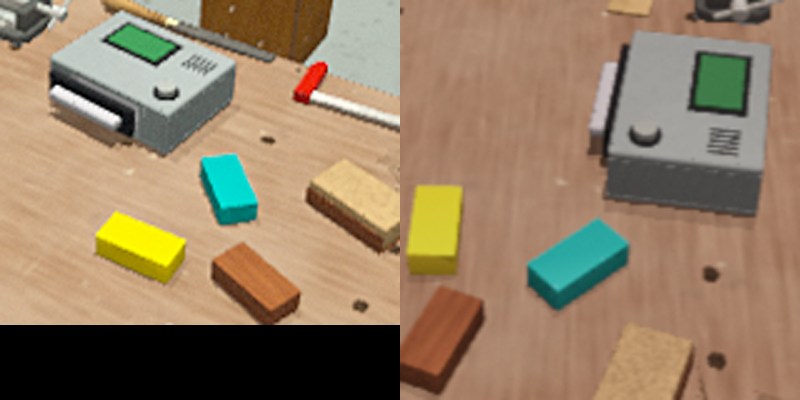

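Roof corners in the right panel are front-left (634,33), back-left (770,42) and back-right (762,178), so the yaw is small and negative. The red-brown offcut is clear of the path the tray takes when it springs out. I'll square the tool with the world axes and close the fingers while I compute the yaw.

Call:
carry_out --pt "0 0 0 0 0 0.18 0" --pt "0 0 0 0 0 0.18 0" --pt "0 0 0 0 0 0.18 0" --pt "0 0 0 0 0 0.18 0" --pt "0 0 0 0 0 0.18 0"

```text
t: 1.92
tool_pos: [0.1976, 0.4864, 0.2313]
tcp_rot: [[0.961, 0.275, -0.0], [0.275, -0.961, 0.0], [-0.0, -0.0, -1.0]]
contact_force: [-0.1, 0.3, 0.0]
finger_gap: 0.0005
```

Call:
carry_out --pt "0 0 0 0 0 0.18 0" --pt "0 0 0 0 0 0.105 0" --pt "0.035 0.0525 0 0 0 0 0" --pt "0.035 0.0525 0 0 0 0 0" --pt "0.035 0.0525 0 0 0 0 0"

```text
t: 2.55
tool_pos: [0.3023, 0.329, 0.2314]
tcp_rot: [[1.0, 0.001, 0.001], [0.001, -1.0, 0.0], [0.001, -0.0, -1.0]]
contact_force: [1.4, 1.0, 0.6]
finger_gap: 0.0002
```

Call:
carry_out --pt "0.035 0.0525 0 0 0 0 0" --pt "0.035 0.0525 0 0 0 0 0" --pt "0.035 0.0525 0 0 0 0 0" --pt "0.035 0.0525 0 0 0 0 0" --pt "0 0 0 0 0 0 0"

```text
t: 3.18
tool_pos: [0.4424, 0.119, 0.2313]
tcp_rot: [[1.0, -0.006, 0.001], [-0.006, -1.0, -0.001], [0.001, 0.001, -1.0]]
contact_force: [-0.7, -0.0, 0.0]
finger_gap: 0.0002
```

Run:
```python
from h import *
b=robot.capture("side");a=robot.capture("scene")
c=[at_z(b,((y)/2.5+140-.3,(x-400)/2.5+185-.3),.068) for x,y in((634,33),(770,42),(762,178))]
print([v.round(3) for v in c]);
d=c[1]-c[0];print(np.degrees(np.arctan2(d[1],d[0])),(c[0]+c[2])/2); d=c[1]-c[2];print(np.degrees(np.arctan2(-d[0],d[1])))
w=robot.capture("wrist");w["wrist"]=1
print(w["K"],w["extrinsics"],robot.sense()["tool_pos"])
for t in("button_top","tester","tray_front"):
    print(t,[(r["at"],round(r["score"],2)) for r in robot.place_of(w,t)[:2]])
cv2.imwrite("pics/3.png",w["pixels"])
```

```text
[array([0.591, 0.131, 0.068]), array([0.735, 0.121, 0.068]), array([ 0.709, -0.087,  0.068])]
-4.099637089242683 [0.64999977 0.02225448 0.068     ]
-7.195940635494769
[[297.31863964   0.         258.19283567]
 [  0.         297.31863964 191.7583212 ]
 [  0.           0.           1.        ]] [[ 9.99997573e-01 -2.02329204e-03 -8.71843427e-04 -4.39647387e-01]
 [ 1.72625062e-03  9.65458831e-01 -2.60549929e-01 -8.44786099e-02]
 [ 1.36889753e-03  2.60547791e-01  9.65459981e-01 -4.10461827e-01]
 [ 0.00000000e+00  0.00000000e+00  0.00000000e+00  1.00000000e+00]] [0.43978154 0.12265702 0.23121833]
button_top []
tester [([228.7, 399.0], 0.63)]
tray_front [([214.3, 347.2], 0.71)]
```

View pics/3.png

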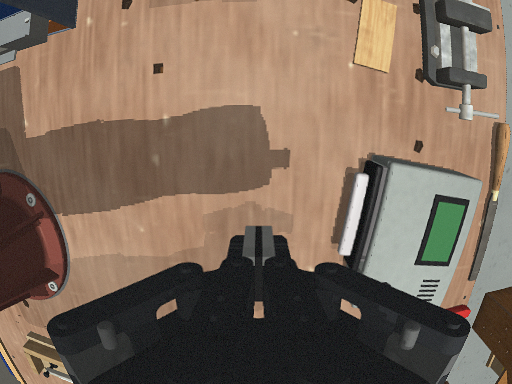

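The wrist picture shows the tester with the tray bar's outer edge running from about (358,173) to (340,253). I'll unproject that and move over the button at the same time.

```bash
cat >> h.py <<'E'
def wat_z(p,uv,z):
    K=np.array(p["K"]);E=np.array(p["extrinsics"]);a=(np.array(uv)-K[:2,2])/K[0,0];th=np.linalg.norm(a)
    d=np.r_[a/th*np.sin(th),np.cos(th)];d=np.array([d[0],-d[1],-d[2]])
    R=E[:3,:3];o=-R.T@E[:3,3];d=R.T@d;return o+d*(z-o[2])/d[2]
E
python3 - <<'E'
from h import *
w=robot.capture("wrist");w["wrist"]=1
P=[wat_z(w,u,z) for u,z in(((358.5,173),.039),((340,253),.039),((385,156),.068),((480,180),.068))]
print([v.round(4) for v in P])
d=P[0]-P[1];print("bar yaw",np.degrees(np.arctan2(-d[0],d[1])),np.linalg.norm(d),(P[0]+P[1])/2)
d=P[3]-P[2];print("side edge yaw",np.degrees(np.arctan2(d[1],d[0])),np.linalg.norm(d))
m=robot.masks_of(w,"tester")[0]
for yw in(-.15,):
    print(fit([(w,m["region"])],(.15,.196,0,.068),(.65,.038,(-.15,0))))
E
```

```text
[array([0.5592, 0.1222, 0.039 ]), array([0.5452, 0.0171, 0.039 ]), array([0.5793, 0.1478, 0.068 ]), array([0.7287, 0.1231, 0.068 ])]
bar yaw -7.5988909429179765 0.10600516124841229 [0.55219347 0.06967061 0.039     ]
side edge yaw -9.375733834774703 0.15141942014683926
(array([ 0.64883447,  0.03324256, -0.12440603]), np.float64(-0.805489190606608))
```

Tester origin is about (0.651, 0.0365) with yaw -8°, which puts the button at about (0.600, -0.027).

Call:
carry_out --pt "0.0527 0.0487 0 0 0 0 0" --pt "0.0527 0.0487 0 0 0 0 0" --pt "0.0527 0.0487 0.05 0 0 0 0" --pt "0 0 0.05 0 0 0 0" --pt "0 0 0 0 0 0 0"

```text
t: 4.2
tool_pos: [0.5668, 0.0035, 0.1424]
tcp_rot: [[1.0, 0.0, -0.007], [0.0, -1.0, 0.001], [-0.007, -0.001, -1.0]]
contact_force: [-0.3, 0.3, 0.6]
finger_gap: -0.0002
```

Run:
```python
from h import *
print(robot.sense()["tool_pos"],robot.sense()["tcp_rot"].round(3))
a=robot.capture("scene");b=robot.capture("side")
for n,p in(("s",a),("d",b)):
    u=proj(p,np.array([robot.sense()["tool_pos"],[.6,-.027,.08]]));print(u.round(1),[(np.round(r["at"],1),r["score"]) for r in robot.place_of(p,"button_top")])
A=[cv2.resize(p["pixels"][120:220,225:345],None,fx=3.3,fy=3.3,interpolation=cv2.INTER_CUBIC) for p in(a,b)]
cv2.imwrite("pics/4.png",np.hstack(A))
```

```text
[0.56675389 0.0034691  0.14239423] [[ 1.     0.    -0.007]
 [ 0.    -1.     0.001]
 [-0.007 -0.001 -1.   ]]
[[261.9 157.4]
 [275.2 173.7]] [(array([171.9, 272.7]), 0.38)]
[[271.6 159.2]
 [282.9 189.1]] [(array([192.2, 281.9]), 0.44)]
```

View pics/4.png

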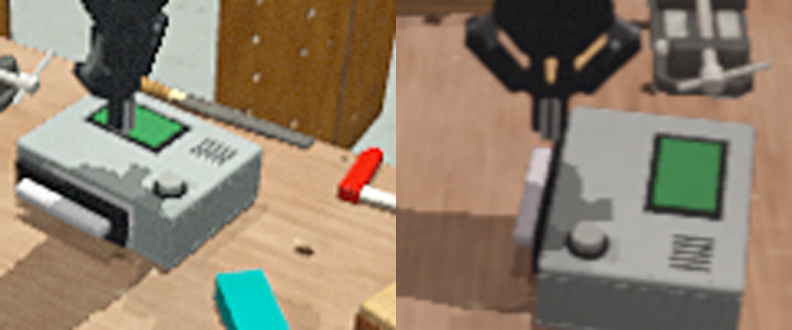

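Button top is at about (276,174) in the scene view and (283,190) in the side view, so target (0.600, -0.029). The arm lags its command, so I steer by the measured pose.

Call:
carry_out --pt "0.017 0.0165 0 0 0 0 0" --pt "0.016 0.016 0 0 0 0 0" --pt "0 0 0.02 0 0 0 0" --pt "0 0 0.02 0 0 0 0" --pt "0 0 0 0 0 0 0"

```text
t: 5.03
tool_pos: [0.6026, -0.0292, 0.1063]
tcp_rot: [[1.0, 0.001, 0.0], [0.001, -1.0, -0.0], [0.0, 0.0, -1.0]]
contact_force: [-1.0, -0.1, 0.1]
finger_gap: -0.0002
```

Call:
carry_out --pt "-0.002 0 0.01 0 0 0 0" --pt "0 0 0.01 0 0 0 0" --pt "0 0 0.006 0 0 0 0" --pt "0 0 0.003 0 0 0 0" --pt "0 0 0.002 0 0 0 0"

```text
t: 5.65
tool_pos: [0.6007, -0.0298, 0.0745]
tcp_rot: [[1.0, -0.0, -0.0], [-0.0, -1.0, 0.0], [-0.0, -0.0, -1.0]]
contact_force: [-0.9, 1.3, 3.0]
finger_gap: 0.0002
```

Call:
carry_out --pt "0 0 0.0015 0 0 0 0" --pt "0 0 0 0 0 0 0" --pt "0 0 -0.04 0 0 0 0" --pt "0 0 -0.05 0 0 0 0" --pt "0 0 -0.05 0 0 0 1"

```text
t: 6.28
tool_pos: [0.6006, -0.0298, 0.2144]
tcp_rot: [[1.0, -0.0, -0.0], [-0.0, -1.0, -0.0], [-0.0, 0.0, -1.0]]
contact_force: [1.2, -0.4, 0.2]
finger_gap: 0.017
```

Call:
carry_out --pt "-0.05 0 0 0 0 0 1" --pt "-0.05 0 0 0 0 0 1" --pt "-0.03 0 0 0 0 0 1" --pt "0 0 0 0 0 0 1" --pt "0 0 0 0 0 0 1"

```text
t: 6.9
tool_pos: [0.4717, -0.0299, 0.2134]
tcp_rot: [[1.0, -0.0, 0.001], [-0.0, -1.0, -0.0], [0.001, 0.0, -1.0]]
contact_force: [-0.3, 0.5, 0.2]
finger_gap: 0.0853
```

Run:
```python
from h import *
s=robot.sense();print(s["t"],s["tool_pos"])
w=robot.capture("wrist");w["wrist"]=1
np.savez("pics/w5.npz",K=w["K"],E=w["extrinsics"])
b=robot.capture("side");a=robot.capture("scene")
for n,p in(("w",w),("a",a),("b",b)):
  for t,z in(("tray_floor",.016),("tray_front",.032)):
    for r in robot.place_of(p,t)[:1]:
      X=wat_z(p,r["at"][::-1],z) if n=="w" else at_z(p,r["at"],z)
      print(n,t,np.round(r["at"]),round(r["score"],2),X.round(3))
cv2.imwrite("pics/5.png",w["pixels"])
```

```text
6.9 [ 0.47168486 -0.02993594  0.2133906 ]
w tray_floor [ 85. 314.] 0.78 [0.535 0.069 0.016]
w tray_front [ 75. 247.] 0.86 [0.46  0.078 0.032]
a tray_floor [189. 240.] 0.6 [0.546 0.069 0.016]
a tray_front [197. 223.] 0.61 [0.467 0.079 0.032]
b tray_floor [181. 259.] 0.78 [0.541 0.075 0.016]
b tray_front [171. 232.] 0.59 [0.468 0.092 0.032]
```

View pics/5.png

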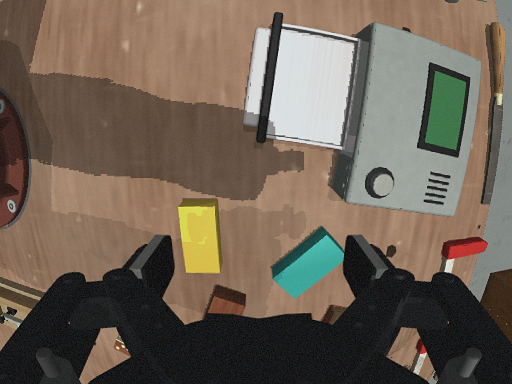

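The tray is out. Its inside spans roughly (270–357, 25–148) in the wrist picture, and the tray is empty. Next I work out the floor centre and check the clearance around the offcut.

Run:
```python
from h import *
z=np.load("pics/w5.npz");w=dict(K=z["K"],extrinsics=z["E"])
for u,h in(((356,40),.028),((344,147),.028),((283,14),.054),((267,141),.054),((284,27),.028),((272,137),.028)): print(u,wat_z(w,u,h).round(4))
a=robot.capture("scene")
for x,y in((213,213),(220,208),(240,255),(235,247)): print(x,y,at_z(a,(y*1.28,x*1.28),.005).round(3))
```

```text
(356, 40) [0.5823 0.1247 0.028 ]
(344, 147) [ 5.694e-01 -2.000e-04  2.800e-02]
(283, 14) [0.497 0.141 0.054]
(267, 141) [0.4807 0.0076 0.054 ]
(284, 27) [0.5001 0.1342 0.028 ]
(272, 137) [0.487  0.0096 0.028 ]
213 213 [ 0.314 -0.185  0.005]
220 208 [ 0.345 -0.194  0.005]
240 255 [ 0.222 -0.328  0.005]
235 247 [ 0.238 -0.304  0.005]
```

Call:
carry_out --pt "-0.01 0.05 0 0 0 0.18 1" --pt "0 0.05 0 0 0 0.18 1" --pt "0 0.05 0 0 0 0.024 1" --pt "0 0 0 0 0 0 1"

```text
t: 7.9
tool_pos: [0.4333, -0.1784, 0.2131]
tcp_rot: [[0.925, -0.379, -0.0], [-0.379, -0.925, -0.001], [0.0, 0.001, -1.0]]
contact_force: [0.3, -0.0, -0.3]
finger_gap: 0.0856
```

Call:
carry_out --pt "0.006 0.033 0 0 0 0 0.85" --pt "0.006 0.0325 0.02 0 0 0 0.85" --pt "0 0 0.05 0 0 0 0.85" --pt "0 0 0.04 0 0 0 0.85" --pt "0 0 0 0 0 0 0.85"

```text
t: 8.52
tool_pos: [0.4192, -0.239, 0.1011]
tcp_rot: [[0.927, -0.374, -0.004], [-0.374, -0.927, 0.004], [-0.005, -0.002, -1.0]]
contact_force: [-0.6, 0.2, -0.1]
finger_gap: 0.0726
```

Run:
```python
from h import *
s=robot.sense();print(s["t"],s["tool_pos"],s["finger_gap"])
w=robot.capture("wrist");w["wrist"]=1
im=w["pixels"].copy()
pts=proj(w,box(.4197,-.2436,-.386,.045,.09,0,.03))
for u in pts: cv2.circle(im,tuple(np.round(u).astype(int)),3,(0,255,0),1)
cv2.imwrite("pics/6.png",im)
```

```text
8.525 [ 0.41917185 -0.23896937  0.10105803] 0.07263512159011126
```

View pics/6.png

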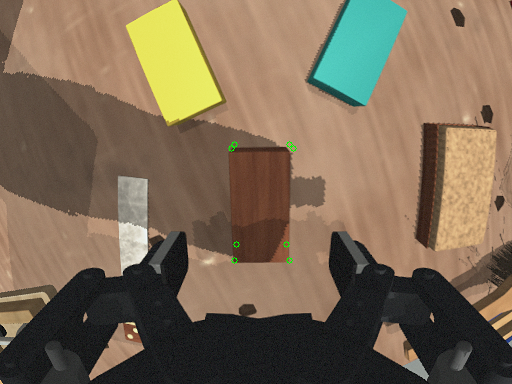

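The offcut fills (230–291, 147–263), matches the predicted corners to about 2 px, and sits centred between the fingers. Descend and grip.

Call:
carry_out --pt "0.001 0.004 0.04 0 0 0 0.85" --pt "0 0 0.035 0 0 0 0.85" --pt "0 0 0.018 0 0 0 0.85" --pt "0 0 0 0 0 0 0.85"

```text
t: 9.07
tool_pos: [0.4209, -0.2451, 0.0108]
tcp_rot: [[0.927, -0.374, 0.0], [-0.374, -0.927, -0.0], [0.0, 0.0, -1.0]]
contact_force: [0.3, -0.1, 0.2]
finger_gap: 0.0724
```

Call:
carry_out --pt "0 0 0 0 0 0 0.3" --pt "0 0 0 0 0 0 0.3" --pt "0 0 0 0 0 0 0.3" --pt "0 0 0 0 0 0 0.3"

```text
t: 9.57
tool_pos: [0.4213, -0.2458, 0.0119]
tcp_rot: [[0.927, -0.374, 0.002], [-0.374, -0.927, -0.002], [0.003, 0.001, -1.0]]
contact_force: [-1.4, 1.7, 10.8]
finger_gap: 0.0434
```

Call:
carry_out --pt "0 0 -0.02 0 0 0 0.3" --pt "0 0 -0.06 0 0 0 0.3" --pt "0 0 -0.06 0 0 0 0.3" --pt "0 0 0 0 0 -0.127 0.3" --pt "0 0 0 0 0 -0.126 0.3"

```text
t: 10.2
tool_pos: [0.4209, -0.2455, 0.1521]
tcp_rot: [[0.992, -0.126, 0.003], [-0.126, -0.992, -0.002], [0.003, 0.002, -1.0]]
contact_force: [-1.2, -0.4, -0.3]
finger_gap: 0.0434
```

Call:
carry_out --pt "0.0125 -0.05 0 0 0 0 0.3" --pt "0.0125 -0.05 0 0 0 0 0.3" --pt "0.0125 -0.05 0 0 0 0 0.3" --pt "0.0125 -0.05 0 0 0 0 0.3" --pt "0.0125 -0.05 0 0 0 0 0.3"

```text
t: 10.82
tool_pos: [0.5156, -0.0037, 0.1513]
tcp_rot: [[0.991, -0.131, 0.002], [-0.131, -0.991, -0.0], [0.002, 0.0, -1.0]]
contact_force: [0.5, -0.9, -0.4]
finger_gap: 0.0436
```

Call:
carry_out --pt "0.0125 -0.05 0 0 0 0 0.3" --pt "0 -0.0265 0 0 0 0 0.3" --pt "0 0 0 0 0 0 0.3" --pt "0 0 0 0 0 0 0.3"

```text
t: 11.32
tool_pos: [0.5372, 0.0684, 0.1507]
tcp_rot: [[0.991, -0.131, 0.001], [-0.131, -0.991, -0.0], [0.001, 0.0, -1.0]]
contact_force: [-0.3, -0.2, -0.6]
finger_gap: 0.0439
```

Run:
```python
from h import *
s=robot.sense();print(s["t"],s["tool_pos"],s["finger_gap"],s["contact_force"])
w=robot.capture("wrist")
cv2.imwrite("pics/7.png",w["pixels"])
np.savez("pics/w7.npz",K=w["K"],E=w["extrinsics"])
```

```text
11.325 [0.5371628  0.06844252 0.15067025] 0.04394226255582139 [-0.28613852 -0.22969461 -0.58272267]
```

View pics/7.png

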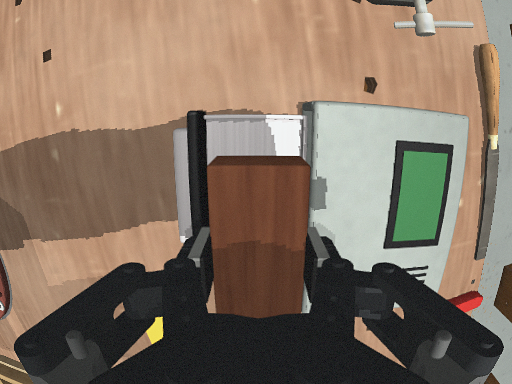

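Held offcut is aligned with the tray: panel edge at column ~206, rear wall at ~303, left wall at row ~117. Quick numeric check of the tray against the TCP.

Run:
```python
from h import *
z=np.load("pics/w7.npz");w=dict(K=z["K"],extrinsics=z["E"])
t=robot.sense();T=t["tool_pos"];R=np.array(t["tcp_rot"])
for u,h in(((206,112),.054),((206,150),.054),((302,118),.028),((302,150),.028),((250,117),.028)): print(u,((wat_z(w,u,h)-T)@R).round(4))
```

```text
(206, 112) [-0.0421 -0.0678  0.0965]
(206, 150) [-0.0428 -0.0367  0.0965]
(302, 118) [ 0.0388 -0.0624  0.1226]
(302, 150) [ 0.0394 -0.0335  0.1226]
(250, 117) [-0.0074 -0.0628  0.1225]
```

Call:
carry_out --pt "0.002 0 0.04 0 0 0 0.3" --pt "0 0 0.035 0 0 0 0.3" --pt "0 0 0.02 0 0 0 0.3" --pt "0 0 0.012 0 0 0 0.3" --pt "0 0 0 0 0 0 0.3"

```text
t: 12.0
tool_pos: [0.5388, 0.068, 0.0428]
tcp_rot: [[0.991, -0.132, -0.001], [-0.132, -0.991, -0.0], [-0.001, 0.0, -1.0]]
contact_force: [1.1, 0.2, -1.0]
finger_gap: 0.044
```

Call:
carry_out --pt "0 0 0.008 0 0 0 0.3" --pt "0 0 0.004 0 0 0 0.3" --pt "0 0 0 0 0 0 0.3"

```text
t: 12.38
tool_pos: [0.539, 0.0686, 0.031]
tcp_rot: [[0.991, -0.13, -0.0], [-0.13, -0.991, -0.0], [-0.0, 0.0, -1.0]]
contact_force: [-0.5, -0.0, -0.7]
finger_gap: 0.0436
```

Not touching yet, so lower a few more mm until contact.

Call:
carry_out --pt "0 0 0.002 0 0 0 0.3" --pt "0 0 0.002 0 0 0 0.3" --pt "0 0 0 0 0 0 0.3"

```text
t: 12.75
tool_pos: [0.5399, 0.0686, 0.0279]
tcp_rot: [[0.991, -0.131, 0.002], [-0.131, -0.991, -0.0], [0.002, -0.0, -1.0]]
contact_force: [-1.9, 0.4, 8.2]
finger_gap: 0.0434
```

Contact at 8 N. Open only slightly, because the panel is close.

Call:
carry_out --pt "0 0 0 0 0 0 0.6" --pt "0 0 0 0 0 0 0.61" --pt "0 0 0 0 0 0 0.61"

```text
t: 13.12
tool_pos: [0.5388, 0.0687, 0.027]
tcp_rot: [[0.991, -0.131, -0.001], [-0.131, -0.991, 0.0], [-0.001, -0.0, -1.0]]
contact_force: [-2.5, -0.3, 3.3]
finger_gap: 0.0522
```

Call:
carry_out --pt "0 0 -0.015 0 0 0 0.61" --pt "0 0 -0.03 0 0 0 0.61" --pt "0 0 -0.05 0 0 0 0.61" --pt "0 0 -0.05 0 0 0 0.3" --pt "0 0.03 -0.02 0 0 0 0"

```text
t: 13.75
tool_pos: [0.5371, 0.0396, 0.1963]
tcp_rot: [[0.992, -0.128, 0.006], [-0.128, -0.992, -0.0], [0.006, -0.001, -1.0]]
contact_force: [-0.1, -0.7, 1.2]
finger_gap: 0.0162
```

Run:
```python
from h import *
s=robot.sense();print(s["t"],s["tool_pos"],s["finger_gap"],s["contact_force"])
w=robot.capture("wrist")
cv2.imwrite("pics/8.png",w["pixels"])
```

```text
13.75 [0.53710224 0.03955886 0.1962865 ] 0.016203174270510302 [-0.05038517 -0.65918552  1.23888006]
```

View pics/8.png

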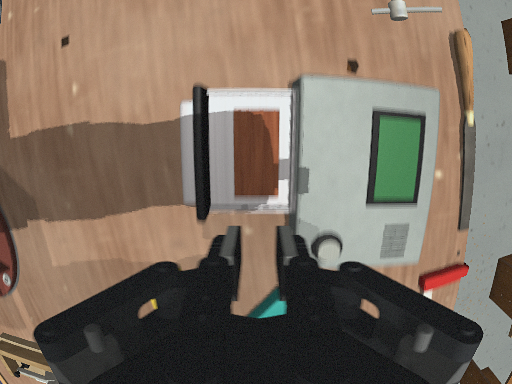

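The offcut lies flat in the open tray at (235–279, 110–197), clear of the walls. Now go round to the front of the push bar with closed fingers.

Call:
carry_out --pt "-0.0415 -0.011 0 0 0 0 0" --pt "-0.0415 -0.011 0 0 0 0 0" --pt "-0.0415 -0.011 0 0 0 0 0" --pt "0 0 0 0 0 0 0" --pt "0 0 0.03 0 0 0 0"

```text
t: 14.42
tool_pos: [0.4188, 0.0879, 0.1641]
tcp_rot: [[0.991, -0.13, 0.006], [-0.13, -0.991, 0.0], [0.006, -0.001, -1.0]]
contact_force: [-0.0, -0.1, -0.5]
finger_gap: -0.0001
```

Call:
carry_out --pt "0 0 0.045 0 0 0 0" --pt "0 0 0.045 0 0 0 0" --pt "0 0 0.04 0 0 0 0" --pt "0 0 0.02 0 0 0 0" --pt "0 0 0 0 0 0 0"

```text
t: 15.05
tool_pos: [0.4161, 0.0875, 0.0113]
tcp_rot: [[0.991, -0.131, -0.002], [-0.131, -0.991, -0.0], [-0.002, 0.0, -1.0]]
contact_force: [-0.3, -0.7, 0.0]
finger_gap: -0.0004
```

Call:
carry_out --pt "0.008 0 -0.004 0 0 0 0" --pt "0.008 0 0 0 0 0 0" --pt "0.008 0 0 0 0 0 0" --pt "0.008 0 0 0 0 0 0" --pt "0.008 0 0 0 0 0 0"

```text
t: 15.68
tool_pos: [0.4555, 0.0826, 0.016]
tcp_rot: [[0.991, -0.131, -0.001], [-0.131, -0.991, 0.0], [-0.001, 0.0, -1.0]]
contact_force: [-3.5, -0.3, 2.6]
finger_gap: 0.0002
```

Call:
carry_out --pt "0.008 0 0 0 0 0 0" --pt "0.008 0 0 0 0 0 0" --pt "0.008 0 0 0 0 0 0" --pt "0.008 0 0 0 0 0 0" --pt "0.008 0 0 0 0 0 0"

```text
t: 16.3
tool_pos: [0.4956, 0.0772, 0.0159]
tcp_rot: [[0.991, -0.131, -0.001], [-0.131, -0.991, -0.0], [-0.001, 0.0, -1.0]]
contact_force: [-3.8, -1.1, 1.7]
finger_gap: -0.0
```

Call:
carry_out --pt "0.008 0 0 0 0 0 0" --pt "0.008 0 0 0 0 0 0" --pt "0.008 0 0 0 0 0 0" --pt "0.006 0 0 0 0 0 0" --pt "0.005 0 0 0 0 0 0"

```text
t: 16.92
tool_pos: [0.5292, 0.0727, 0.0159]
tcp_rot: [[0.991, -0.131, -0.002], [-0.131, -0.991, -0.0], [-0.002, 0.001, -1.0]]
contact_force: [-8.2, -1.4, 4.1]
finger_gap: 0.0002
```

Call:
carry_out --pt "0.003 0 0 0 0 0 0" --pt "0.002 0 0 0 0 0 0" --pt "0 0 0 0 0 0 0"

```text
t: 17.3
tool_pos: [0.535, 0.0719, 0.0159]
tcp_rot: [[0.991, -0.131, -0.001], [-0.131, -0.991, -0.0], [-0.001, 0.001, -1.0]]
contact_force: [-5.0, -1.4, 0.9]
finger_gap: -0.0002
```

Call:
carry_out --pt "0.002 0 0 0 0 0 0" --pt "0.002 0 0 0 0 0 0" --pt "0 0 0 0 0 0 0"

```text
t: 17.68
tool_pos: [0.5391, 0.0713, 0.0159]
tcp_rot: [[0.991, -0.131, -0.0], [-0.131, -0.991, -0.0], [-0.0, 0.001, -1.0]]
contact_force: [-3.7, -2.0, 1.0]
finger_gap: 0.0001
```

Call:
carry_out --pt "0.0015 0 0 0 0 0 0" --pt "0.0 0 0 0 0 0 0"

```text
t: 17.92
tool_pos: [0.5406, 0.0711, 0.0159]
tcp_rot: [[0.991, -0.131, -0.0], [-0.131, -0.991, -0.001], [-0.0, 0.001, -1.0]]
contact_force: [-4.2, -3.4, 1.9]
finger_gap: -0.0003
```

Call:
carry_out --pt "0.0015 0 0 0 0 0 0" --pt "0.001 0 0 0 0 0 0" --pt "0 0 0 0 0 0 0"

```text
t: 18.3
tool_pos: [0.543, 0.0708, 0.0159]
tcp_rot: [[0.991, -0.131, -0.001], [-0.131, -0.991, -0.001], [-0.001, 0.001, -1.0]]
contact_force: [-4.7, -1.9, 0.7]
finger_gap: -0.0005
```

Call:
carry_out --pt "0.001 0 0 0 0 0 0" --pt "0 0 0 0 0 0 0"

```text
t: 18.55
tool_pos: [0.5438, 0.0707, 0.0159]
tcp_rot: [[0.991, -0.131, -0.001], [-0.131, -0.991, -0.0], [-0.001, 0.001, -1.0]]
contact_force: [-5.5, -2.3, 2.7]
finger_gap: 0.0001
```

Call:
carry_out --pt "0.001 0 0 0 0 0 0" --pt "0.001 0 0 0 0 0 0" --pt "0 0 0 0 0 0 0"

```text
t: 18.92
tool_pos: [0.544, 0.0707, 0.0157]
tcp_rot: [[0.991, -0.131, -0.004], [-0.131, -0.991, -0.0], [-0.004, 0.001, -1.0]]
contact_force: [-11.2, -0.2, 8.4]
finger_gap: -0.0004
```

Run:
```python
from h import *
print(robot.sense()["contact_force"])
w=robot.capture("wrist");b=robot.capture("side");a=robot.capture("scene")
for p in(a,b):
  for r in robot.place_of(p,"tray_front")[:1]: print(at_z(p,r["at"],.032),r["score"])
B=cv2.resize(b["pixels"][140:240,225:345],(480,400),interpolation=cv2.INTER_CUBIC)
cv2.imwrite("pics/9.png",np.hstack([w["pixels"][100:350,180:380].repeat(1,0) if 0 else cv2.resize(w["pixels"][60:360,180:420],(320,400)),B]))
```

```text
[-11.16159567  -0.24112587   8.43403919]
[0.55653191 0.06761225 0.032     ] 0.64
[0.56435862 0.06818465 0.032     ] 0.57
```

View pics/9.png

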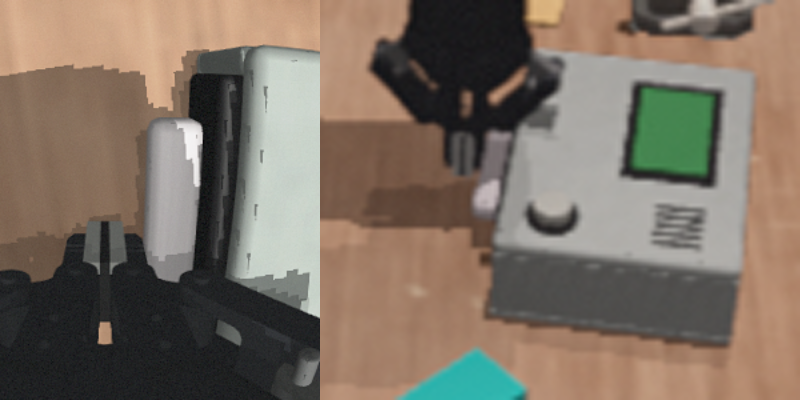

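Force jumped to 11 N with no further travel, so this is the end stop. The picture shows the panel at the housing mouth. Back off and check that it stays shut.

Call:
carry_out --pt "-0.004 0 0 0 0 0 0" --pt "-0.01 0 0 0 0 0 0" --pt "-0.03 0 0 0 0 0 0" --pt "-0.05 0 -0.02 0 0 0 0" --pt "-0.05 0 -0.05 0 0 0 0"

```text
t: 19.8
tool_pos: [0.407, 0.0891, 0.08]
tcp_rot: [[0.991, -0.131, -0.001], [-0.131, -0.991, 0.0], [-0.001, -0.0, -1.0]]
contact_force: [1.1, 0.2, 1.3]
finger_gap: 0.0
```

Call:
carry_out --pt "0 0 -0.06 0 0 0 0" --pt "0 0 -0.06 0 0 0 0" --pt "0 0 0 0 0 0 0" --pt "0 0 0 0 0 0 0" --pt "0 0 0 0 0 0 0"

```text
t: 20.42
tool_pos: [0.4083, 0.0888, 0.1991]
tcp_rot: [[0.991, -0.131, -0.002], [-0.131, -0.991, 0.0], [-0.002, 0.0, -1.0]]
contact_force: [1.0, -1.2, 0.8]
finger_gap: -0.0002
```

Run:
```python
from h import *
s=robot.sense();print(s["t"],s["tool_pos"],s["contact_force"])
w=robot.capture("wrist");b=robot.capture("side");a=robot.capture("scene")
for p in(a,b):
  for t in("tray_front","sanding_block","thin_blank"):
    for r in robot.place_of(p,t)[:1]: print(t,at_z(p,r["at"],.032 if t=="tray_front" else 0).round(3),r["score"])
B=cv2.resize(b["pixels"][140:240,225:345],(360,300),interpolation=cv2.INTER_CUBIC)
cv2.imwrite("pics/10.png",np.hstack([cv2.resize(w["pixels"],(400,300)),B]))
```

```text
20.425 [0.40828138 0.08880578 0.19909327] [ 0.95209332 -1.23976162  0.75955959]
tray_front [0.548 0.059 0.032] 0.86
sanding_block [ 0.593 -0.294  0.   ] 0.7
thin_blank [0.606 0.306 0.   ] 0.68
tray_front [0.558 0.084 0.032] 0.54
sanding_block [ 0.598 -0.291  0.   ] 0.7
thin_blank [ 0.591  0.309 -0.   ] 0.56
```

View pics/10.png

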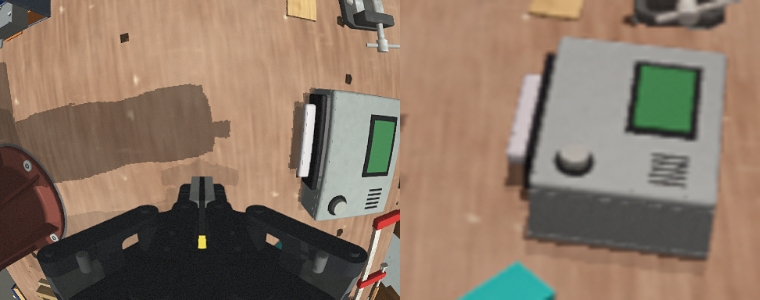

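The tray has stayed shut as at the start, the button is up, and the robot is clear.

```bash
python3 -c "
from station import robot
print(robot.close_job())"
```

```text
the job is handed in; nothing more can be done
None
```

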